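# Load a pallet into the bench engraver and start it

### The job

Load the bench engraver: take the pallet that holds the round medallion, lay it bevelled nose first on the engraver's bed and push it through under the low gantry, without ramming it, until it is fully home against the depth stop inside. Only then start the machine: pull the start knob on the console all the way out, and let it spring back in. Leave everything else on the bench where it is.

Things in the scene. Friction and masses are not known exactly. Their poses are not given: they have to be found in the camera images.
- round_pallet_center (a point): Centre (half-way up) of the loose aluminium pallet that holds the round medallion (a brass disc, 28 mm diameter). The pallet is a flat block 110 long (x) x 50 wide (y) x 20 mm high. x points to its nose end, y to its left, z up. Its other end, the tail, is a plain flat face 50 wide and 20 high, 55 mm behind this point. It starts flat on the bench, disc up.
- round_pallet_nose (a point): Middle of the same pallet's nose face, 55 mm ahead of its centre and half-way up; same axes. The nose's two upright corners are bevelled 10 x 10 mm.
- round_pallet: The same pallet: origin under its middle, 10 mm below its centre; same axes. About 0.34 kg. Two low dark jaws, 40 mm wide, stand 6 mm above its top in the front half, at x = +4 and +40 mm, and clamp the disc.
- bar_pallet_center (a point): Centre of the other loose pallet, the same block in every way but that its jaws hold a small rectangular brass bar, 28 x 13 mm. Not to be moved.
- engraver: Bench engraver, fixed. Origin on the bench surface below the bed's centre line, in the plane of the gantry's front face; x runs along the bed into the tunnel (the pushing direction), y to the left, z up. The gantry stands from x = 0 to 130 mm, 170 mm wide, its top 118 mm above the bench; the head on it, from x = 30 mm back, rises to about 210 mm.
- bed_middle (a point): Centre of the open part of the engraver's level steel bed, on its surface, 100 mm in front of the gantry, 30 mm above the bench; axes as the engraver. The bed is 100 mm wide and begins 80 mm before this point; nothing stands on it until 62 mm beyond this point, so a pallet can be laid here.
- mouth (a point): Point on the bed's surface at the centre line, in the plane of the gantry's front face; axes as the engraver. The gantry's underside is 32 mm above it (6 mm above the pallet's jaws). Past here two rails 14 mm high stand 54 mm apart (2 mm play each side of the pallet); from 38 mm before here to here they flare like a funnel, 85 mm wide at the start.
- plunger (a joint): Weak sprung pin (0.3 N, does not push the pallet back) in the face of the rigid depth stop hidden in the tunnel: 0 = sticking out 5 mm, 0.005 = pressed flush by the pallet's nose. The stop's setting differs every time and is not given: at home the tail is 15 to 35 mm before the gantry, where an upright gripper would hit the gantry but one leaning back 30 degrees does not.
- knob_grip (a point): On the start knob's axis, 9 mm below its outer end; moves with the knob. Black round knob, 24 mm diameter, with a rim 28 mm diameter and 6 mm thick at its outer end, on a white tilted console. z = pull-out direction, 35 degrees from vertical towards the robot at console yaw 0; y is level. 19 mm below this point is a flat collar; nothing else nearby stands out more than 4 mm.
- start_knob (a joint): Pull-out of the start knob along its axis: 0 = resting in, 0.012 = fully out at its end stop. A spring returns it: it takes about 2 N to start and 5.5 N fully out.
- loupe: Loose black loupe, 34 mm diameter, 26 mm high; origin under its centre. Bystander.
- jar: Loose white jar, 44 mm diameter, 55 mm high; origin under its centre. Bystander.
- swage: Loose dark steel swage block with a groove, 70 x 55 x 32 mm; origin under its centre. Bystander.
- caliper: Loose steel caliper lying flat, 230 mm long, 8 mm high; origin under the middle of its beam. Bystander.
- horn: Loose steel horn on a round base, 64 mm diameter, 97 mm high; origin under its centre. Bystander.
- needle_file_box: Loose wooden tray of needle files, 150 x 50 x 19 mm; origin under its centre. Bystander.
- ring_clamp: Loose wooden ring clamp lying flat, about 130 x 28 x 22 mm; origin under its middle. Bystander.
Mind the look-alikes: they are no part of the job. What is shaped like the round_pallet but green or red is not meant.

How it is judged (in metres and radians):
On the way, in this order (a step that is already met when the one before it is completed fails the run):
1. the round medallion's pallet is home under the gantry, nose first, pressing the stop's plunger in (value of joint plunger above 0.0035 m and x of round_pallet_nose in the frame of engraver between 0.07 and 0.1 m and y of round_pallet_nose in the frame of engraver between -0.005 and 0.005 m and z of round_pallet_center in the frame of engraver between 0.037 and 0.043 m and angle between round_pallet_center's own z axis and vertical below 0.05 rad and angle between the x axis of round_pallet_center and the x axis of engraver, either way round below 0.06 rad), for 0.2 s.
2. the start knob is pulled all the way out (value of joint start_knob above 0.009 m), for 0.15 s.
At the end, for the whole second after the job is handed in: The round medallion's pallet lies flat on the bed under the gantry, nose first, within 1.5 mm of the depth stop (plunger above 3.5 of its 5 mm), within 5 mm of the centre line and 0.06 rad of straight, at rest and let go; the start knob has sprung back to within 2 mm of rest (all of step 1 and value of joint start_knob below 0.002 m and linear speed of round_pallet below 0.01 m/s); the robot touches nothing.
It fails at once if the pallet is rammed into the stop: more than 60 N between it and the engraver when deep under the gantry (contact force between round_pallet and engraver above 60 N and x of round_pallet_nose in the frame of engraver above 0.06 m).
It fails at once if the start knob is pulled (over 5 mm) while the pallet is not home (value of joint start_knob above 0.005 m and value of joint plunger below 0.003 m).
It fails at once if something else on the bench is moved more than 20 mm: pallet with the bar, loupe, white jar, swage block, caliper, horn, file box, ring clamp (distance of any of bar_pallet_center, loupe, jar, swage, caliper, horn, needle_file_box, ring_clamp from where it was at the start of the episode above 0.02 m).
It also fails if it takes over 67 s, if anything falls off the work surface, if the arm or the gripper's body presses on something with over 40 N, if the wrist force passes 120 N, or if a joint passes its speed limit or range.

### The arm

A 6-joint arm with a two-finger parallel gripper is mounted at the origin on the work surface. World frame = base frame: x ahead of the robot, y to its left, z up, the work surface at z = 0. Lengths are in m, angles in degrees, forces in N, time in s.
With the tool pointing down it reaches from about 0.325 to 0.775 m from the base axis. Payload 5.5 kg.
Tool frame: the origin (TCP) lies at the centre of the arm's flange, where the gripper is bolted on; the fingertips stand 182 mm ahead of it and the grasp point (between the pads) lies 163 mm ahead of it; z points along the fingers, y is the line along which they close (so a half turn about z gives the same grasp; the last joint's range is limited). The gripper opens to 88 mm and grips with 3 to 60 N. Pads are 20 mm wide; open, the fingers measure 115 mm over their backs; the gripper's body (75 mm by 178 mm) begins 61 mm behind the grasp point.
Start: joints at [66.423, 5.22, 70.514, -0, 104.267, -3.249], TCP at [0.208, 0.563, 0.405] pointing down, gripper open.
Joint ranges: [-164.24, 164.24], [-49.07, 125.15], [9.68, 141.18], [-86.29, 266.29], [3.28, 154.24], [-151.56, 151.56]. Speed limits (degrees/s): [147.25, 147.25, 172.46, 180, 180, 180].

### API

Orientations are given as [roll, pitch, yaw] about the fixed x, y, z axes, in that order (R = Rz(yaw) Ry(pitch) Rx(roll)).
In Python, from station import r gives the robot as it stands. The module is installed in compiled form; this text tells all that it offers. Calls block until the motion is done:
- r.reach(position, orientation): joint-space move of the TCP to a pose.
- r.servo_line(position, rotation=None, speed=0.15): straight line of the TCP; rotation=None keeps the orientation; speed is the mean speed in m/s.
- r.move_joints(angles): joint-space move.
- r.let_go() and r.grab(squeeze=None): open the fingers fully, or close them until they stop; squeeze is the grip in N (None keeps the last).
- r.wait(seconds).
- r.inverse_kinematics(position, orientation): joint angles nearest the present ones, or None.
- r.sense(): the state.
- r.snapshot(name): name is "scene" or "top" or "wrist"; returns a dict with "frame" (480x640x3 uint8, red, green, blue), "fx", "fy", "cx", "cy" (pixels), "R" (3x3) and "t" (3): a world point X has camera coordinates R X + t. Camera axes: x right, y down, z forward; pixel columns grow to the right and rows downward; lengths in m; the calibration is good to about 2 mm. A picture is of the moment at which its call begins. There is no depth.
A pose or a line that the arm cannot do raises r.IKError and nothing moves.
- r.hand_in(): hands the job in; it is judged then, once.
The state is a dict: "clock": time; "joints": joint angles; "joint_vel": joint speeds; "joint_torque": joint torques, N m; "tcp_pos": TCP position; "orientation": TCP orientation; "contact_force": force on the tool from outside, world axes, zero at the start; "torque": the same for the moment, N m; "opening": finger opening in m; "gripper_force": force on a finger pad.
Only numpy, scipy, OpenCV 4.12 (cv2) and the standard library are available. Lean on these libraries where they do the work, as an engineer would, in place of code of your own. Each camera call takes 0.05 s, during which the arm holds its last target. There are 200 camera calls.

## Working session

There is one attempt and no reset: what is moved stays moved. The work goes in short steps, each a Python script; the robot and the scene stay as the last script left them, time stands still between calls to the robot, and variables do not carry over. Pictures are saved under pics/ and viewed, at most 13 in all, crops included, and the job is handed in when it is done.

```bash
mkdir -p pics; cat > h.py <<'E'
import numpy as np, cv2, json
from station import r
def snap(cam,fn):
    s=r.snapshot(cam); cv2.imwrite('pics/%s.png'%fn, s['frame'][:,:,::-1]); np.save('pics/%s.npy'%fn, np.array([s],dtype=object),allow_pickle=True); return s
def load(fn): return np.load('pics/%s.npy'%fn,allow_pickle=True)[0]
def ray(s,u,v,z):
    R=np.array(s['R']);t=np.array(s['t']);c=-R.T@t
    d=R.T@np.array([(u-s['cx'])/s['fx'],(v-s['cy'])/s['fy'],1]); return c+d*(z-c[2])/d[2]
def proj(s,X):
    p=np.array(s['R'])@np.array(X)+np.array(s['t']); return np.array([s['fx']*p[0]/p[2]+s['cx'],s['fy']*p[1]/p[2]+s['cy']])
E
python3 - <<'E'
from h import *
for c in('scene','top'):
    s=snap(c,c+'0'); R=np.array(s['R']); print(c,s['fx'],s['cx'],s['cy'],(-R.T@s['t']).round(3),R.round(2).tolist())
print(r.sense()['clock'],r.sense()['orientation'])
E
```

```text
scene 508.74253797048254 316.176805015555 230.78292073110543 [ 1.442 -0.041  0.68 ] [[0.13, 0.99, 0.01], [0.55, -0.06, -0.84], [-0.83, 0.11, -0.55]]
top 538.7788949531089 308.31897727846996 246.3913830819911 [0.394 0.112 1.511] [[-0.01, -1.0, 0.0], [-1.0, 0.01, -0.08], [0.08, -0.0, -1.0]]
0.1 [-1.79900711e+02 -6.07995283e-03  1.59672443e+02]
```

View pics/top0.png

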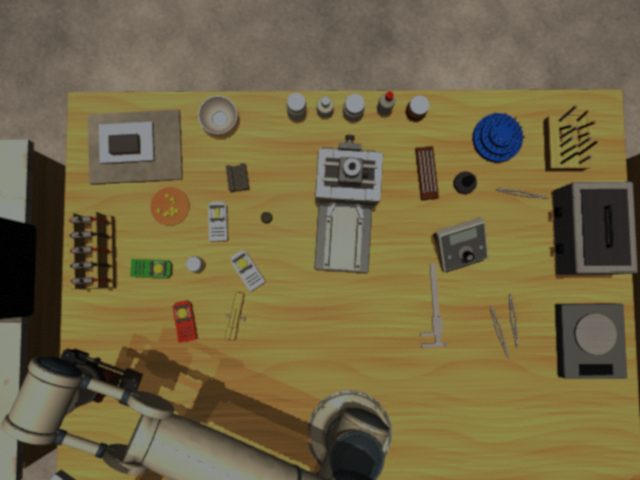

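View pics/scene0.png

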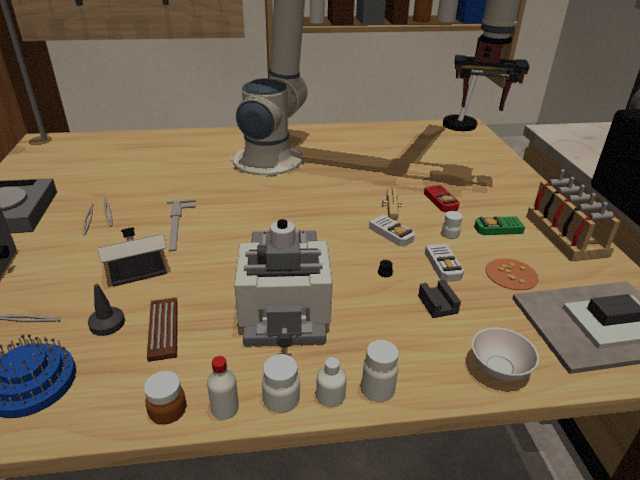

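The top view shows the two aluminium pallets at (218,222) and (247,270), the engraver's bed from (343,270) to its gantry at (348,200), and the console knob at (468,256). The scene view has the pallets at (445,262) and (392,231). I can't yet tell which disc is round, so I'll look from close by with the wrist camera.

```bash
python3 - <<'E'
from h import *
s=load('top0')
for n,u,v,z in[('pA',218,222,.02),('pB',247,270,.02),('bedfront',343,271,.03),('bedgantry',348,204,.03),('gantL',317,200,.118),('gantR',380,203,.118),('knob',468,256,.08),('jar',195,264,.055),('loupe',267,217,.026)]: print(n,ray(s,u,v,z).round(3))
im=s['frame'][:,:,::-1]
a=cv2.resize(im[195:295,180:280],(400,400),interpolation=cv2.INTER_CUBIC); b=cv2.resize(im[195:295,400:500],(400,400),interpolation=cv2.INTER_CUBIC)
cv2.imwrite('pics/crop1.png',np.hstack([a,b]))
p=ray(s,235,246,.02)
yaw=r.sense()['orientation'][2]
r.reach([p[0]-.05,p[1],.42],[180,0,yaw]); q=r.sense(); print(q['tcp_pos'],q['clock'])
w=snap('wrist','w1');R=np.array(w['R']);print((-R.T@w['t']).round(3),R.round(2).tolist())
E
```

```text
pA [0.581 0.358 0.02 ]
pB [0.447 0.277 0.02 ]
bedfront [0.443 0.012 0.03 ]
bedgantry [ 0.629 -0.004  0.03 ]
gantL [0.626 0.084 0.118]
gantR [ 0.617 -0.08   0.118]
knob [ 0.479 -0.318  0.08 ]
jar [0.463 0.414 0.055]
loupe [0.594 0.221 0.026]
[0.46367694 0.31142069 0.41990521] 1.45
[0.39  0.339 0.4  ] [[0.35, 0.94, -0.0], [0.9, -0.33, 0.29], [0.27, -0.1, -0.96]]
```

View pics/w1.png

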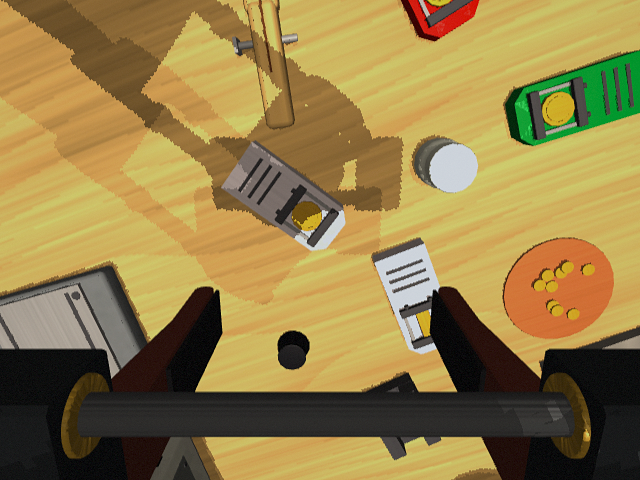

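View pics/crop1.png

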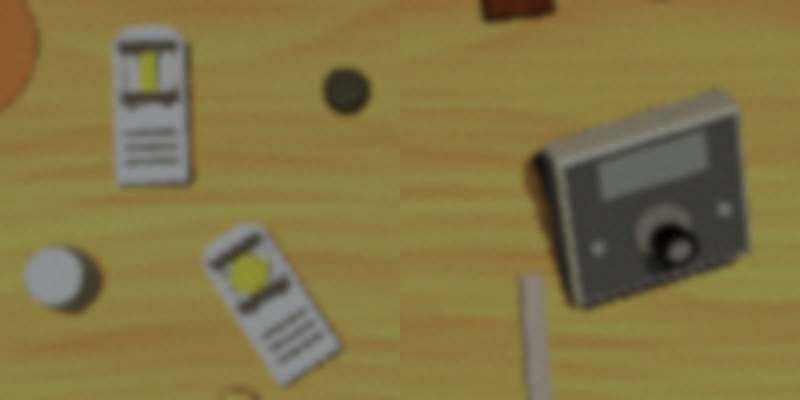

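The wrist view shows the round medallion in the pallet with its tail at about (245,165) and nose at (325,240). The crop of the top view agrees: its disc is at crop (250,272), nose up-left. The bar pallet is the other one, at world (0.58, 0.36). The crop's right half shows the console with its knob at (672,245). Next I'll look at the bed and console from close by.

```bash
python3 - <<'E'
from h import *
s=load('top0')
hsv=cv2.cvtColor(s['frame'],cv2.COLOR_RGB2HSV)
m=((hsv[...,1]<60)&(hsv[...,2]>110)).astype(np.uint8); mm=np.zeros_like(m); mm[246:295,225:270]=m[246:295,225:270]
mm=cv2.morphologyEx(mm,cv2.MORPH_CLOSE,np.ones((5,5)))
c=max(cv2.findContours(mm,0,1)[0],key=cv2.contourArea); box=cv2.boxPoints(cv2.minAreaRect(c)); W=np.array([ray(s,u,v,.02)[:2] for u,v in box]); print(cv2.contourArea(c),box.round(1).tolist(),W.round(3).tolist(),W.mean(0).round(4)); 
e=[W[1]-W[0],W[2]-W[1]]; print([(np.linalg.norm(x).round(4),np.degrees(np.arctan2(x[1],x[0])).round(1)) for x in e])
r.reach([.44,.0,.42],[180,0,177]); w=snap('wrist','w2')
r.reach([.44,-.27,.36],[180,0,180]); w=snap('wrist','w3'); print(r.sense()['clock'])
cv2.imwrite('pics/w23.png',np.hstack([cv2.resize(load(k)['frame'][:,:,::-1][:400],(400,250)) for k in('w2','w3')]))
E
```

```text
674.5 [[227.89999389648438, 258.0], [243.39999389648438, 247.89999389648438], [265.20001220703125, 281.3999938964844], [249.6999969482422, 291.5]] [[0.481, 0.33], [0.509, 0.287], [0.416, 0.227], [0.388, 0.269]] [0.4483 0.2785]
[(np.float64(0.0511), np.float64(-57.0)), (np.float64(0.1111), np.float64(-146.9))]
3.8667
```

View pics/w2.png

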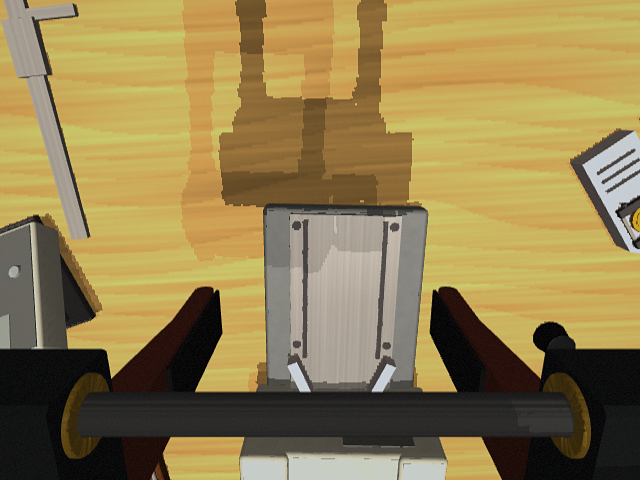

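View pics/w3.png

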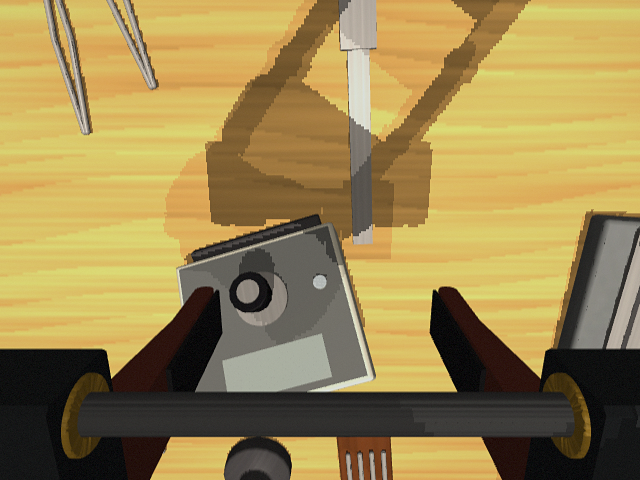

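In w2 the bed's front edge runs from (265,208) to (427,209). The bed's sides run to about (271,388) and (414,380), and the funnel tips are at (293,362) and (392,362). In w3 the knob's end is at about (250,293) and the lower panel edge runs from (177,268) to (330,225). Now I'll turn these into positions.

```bash
python3 - <<'E'
from h import *
w=load('w2')
for n,u,v,z in[('FL',265,208,.03),('FR',427,209,.03),('L2',271,385,.03),('R2',414,385,.03),('funL',290,364,.044),('funR',395,364,.044),('grL',287,456,.118),('grR',399,459,.118),('gcL',241,456,.118),('gcR',446,459,.118)]: print(n,ray(w,u,v,z).round(4))
# plate screw/groove lines
for a in [((304,220),(304,357)),((388,220),(379,357))]: print([ray(w,*p,.03).round(4)[:2] for p in a])
w3=load('w3');t=load('top0');s=load('scene0')
# knob end by triangulation, refined knob end face centers (bright disc)
for n,im,roi in(('w3',w3,(235,268,278,310)),('top',t,(462,248,476,264))):
    g=cv2.cvtColor(im['frame'],cv2.COLOR_RGB2GRAY)[roi[1]:roi[3],roi[0]:roi[2]]
    if n=='top': print(g)
    m=(g<45).astype(np.uint8); c=max(cv2.findContours(m,0,1)[0],key=cv2.contourArea); print(n,cv2.minEnclosingCircle(c), np.array(roi[:2]))
def tri(obs):
    A=[];b=[]
    for im,u,v in obs:
        R=np.array(im['R']);C=-R.T@im['t'];d=R.T@[(u-im['cx'])/im['fx'],(v-im['cy'])/im['fy'],1];d/=np.linalg.norm(d);P=np.eye(3)-np.outer(d,d);A.append(P);b.append(P@C)
    X=np.linalg.lstsq(np.vstack(A),np.hstack(b),rcond=None)[0]; return X.round(4),[(proj(im,X)-[u,v]).round(1) for im,u,v in obs]
print(tri([(w3,249,293),(t,468.5,256.5)]))
print('edge L,R',tri([(w3,177,268),(t,442,271)]),tri([(w3,331,225),(t,486,258)]))
print([ray(w3,u,v,.04).round(3) for u,v in((177,268),(331,225))])
E
```

```text
FL [ 0.4386 -0.0533  0.03  ]
FR [0.447  0.0901 0.03  ]
L2 [ 0.6205 -0.0641  0.03  ]
R2 [0.6279 0.08   0.03  ]
funL [ 0.5884 -0.0413  0.044 ]
funR [0.5936 0.0589 0.044 ]
grL [ 0.6266 -0.0407  0.118 ]
grR [0.6343 0.0504 0.118 ]
gcL [ 0.6247 -0.0781  0.118 ]
gcR [0.6363 0.0887 0.118 ]
[array([ 0.4513, -0.0195]), array([ 0.5902, -0.0287])]
[array([0.4552, 0.0555]), array([0.594 , 0.0453])]
w3 ((15.636363983154297, 24.363636016845703), 21.41782569885254) [235 268]
[[84 86 89 89 90 88 89 89 87 79 68 60 58 59]
 [91 91 86 87 84 83 82 86 89 84 70 62 57 58]
 [90 86 80 72 68 64 65 72 79 82 74 62 59 59]
 [87 74 59 44 35 31 31 42 58 72 68 62 59 58]
 [78 56 34 19  9  9 11 19 32 48 55 55 56 57]
 [67 40 15  6  3  3 10 10 18 23 34 42 53 58]
 [59 29 11  4  6  6 19 27 32 31 27 33 48 55]
 [51 23  8  5  7 24 41 56 60 59 42 33 41 55]
 [50 26 11 10 19 40 65 78 83 79 62 37 38 53]
 [51 29 16 11 26 54 79 89 88 84 64 39 39 52]
 [42 30 18 14 32 61 82 87 87 75 55 40 44 55]
 [34 27 19 16 28 49 69 77 71 57 42 43 54 59]
 [34 29 24 18 19 31 42 50 48 43 47 54 63 64]
 [37 32 28 24 20 25 31 39 42 50 57 61 64 65]
 [41 36 33 34 32 39 51 57 56 61 66 63 61 67]
 [53 45 47 52 49 52 65 67 61 62 70 80 82 91]]
top ((5.5, 9.5), 7.106435298919678) [462 248]
(array([ 0.4784, -0.3211,  0.0738]), [array([ 0.4, -0.1]), array([ 0.1, -0. ])])
edge L,R (array([ 0.4187, -0.262 ,  0.2217]), [array([172.8,  39.2]), array([21.1,  6.8])]) (array([ 0.428 , -0.2892,  0.2359]), [array([-76.1, 134.4]), array([-9.8, 15.7])])
[array([ 0.473, -0.381,  0.04 ]), array([ 0.44 , -0.266,  0.04 ])]
```

```bash
cat >> h.py <<'E'
EO=np.array([.6305,.0055]);EY=-4.
def eng(x,y,z):
    a=np.radians(EY); return [EO[0]+x*np.cos(a)-y*np.sin(a),EO[1]+x*np.sin(a)+y*np.cos(a),z]
E
python3 - <<'E'
from h import *
c=[.4483,.2785]; o=[180,0,-147]
def st(n): q=r.sense(); print(n,q['clock'],np.round(q['tcp_pos'],4),np.round(q['contact_force'],1),round(q['opening'],4))
r.reach(c+[.29],o); r.servo_line(c+[.186],speed=.12); st('down')
r.grab(30); st('grab')
r.servo_line(c+[.30],speed=.15); st('up')
p=eng(-.102,0,.30); o2=[180,0,176]
r.reach(p,o2); st('over'); snap('wrist','w4'); 
t=snap('top','t4')
E
```

```text
down 6.875 [0.4486 0.2786 0.187 ] [ 0.1 -0.4  0. ] 0.088
grab 7.55 [0.4482 0.2787 0.1861] [-1.2  1.4  1. ] 0.0496
up 8.4583 [0.4481 0.2783 0.2984] [-1.   0.1 -5.1] 0.0497
over 9.5333 [0.5287 0.0135 0.2996] [ 0.5 -0.5 -4.7] 0.0499
```

View pics/w4.png

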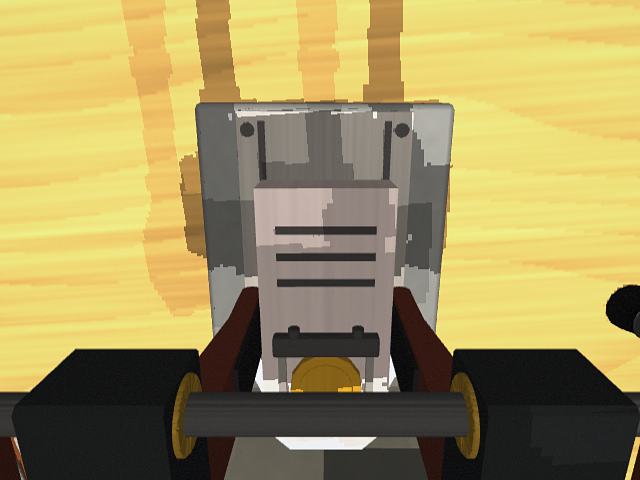

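The pallet is held level with its nose towards the gantry. The tail's centre is at about (326,187), in line with the bed screws at (246,130) and (402,130). Now I'll lay it down.

```bash
python3 - <<'E'
from h import *
def st(n): q=r.sense(); print(n,round(q['clock'],2),np.round(q['tcp_pos'],4),np.round(q['contact_force'],1),round(q['opening'],4))
p=eng(-.102,0,.30)
r.servo_line(eng(-.102,0,.222),speed=.12); st('near')
z=.222
while z>.211:
    z-=.001; r.servo_line(eng(-.102,0,z),speed=.03); q=r.sense()
    if q['contact_force'][2]>-1: break
st('touch'); r.let_go(); r.wait(.1); st('open')
r.servo_line(eng(-.102,0,.32),speed=.2)
r.grab(5)
r.reach(eng(-.25,0,.34),[180,0,176]); st('back')
w=snap('wrist','w5')
R=lambda y: y
# lean-back orientation candidates
from scipy.spatial.transform import Rotation as Ro
a=np.radians(EY); ex=np.array([np.cos(a),np.sin(a),0]); ey=np.array([-np.sin(a),np.cos(a),0])
tz=np.sin(np.pi/6)*ex-np.array([0,0,np.cos(np.pi/6)])
ty=ey; tx=np.cross(ty,tz); print('tx',tx)   # camera side back = -ex
M=np.column_stack([tx,ty,tz]); o=Ro.from_matrix(M).as_euler('xyz',degrees=True); print(o)
for x in(-.17,-.03): 
    c=np.array(eng(x,0,.044)); tcp=c-.182*tz-(.010)*(-tx); print(x,tcp,r.inverse_kinematics(tcp,o))
E
```

```text
near 10.43 [0.529  0.0127 0.2229] [ 0.3  0.9 -4.1] 0.0499
touch 12.18 [0.5288 0.0126 0.2161] [-4.3 -0.6  4.8] 0.0498
open 13.04 [0.5288 0.0126 0.215 ] [ 0.3  0.1 -0.4] 0.0876
back 15.71 [0.3814 0.0229 0.3403] [1.7 0.  0.8] 0.0002
tx [-0.86391581  0.06041088 -0.5       ]
[180.  30. 176.]
-0.17 [0.36149662 0.02431055 0.19661662] None
-0.03 [0.50115559 0.01454464 0.19661662] [ -1.86994915 -19.5995804  116.85627867  -1.33746271  52.76796826
 -87.345792  ]
```

View pics/w5.png

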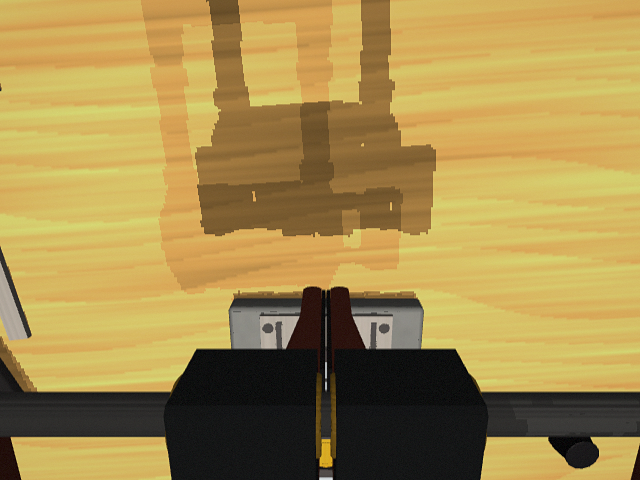

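The view shows the pallet laid on the bed, partly hidden behind the closed fingers, with the bed screws at (267,328) and (384,328). I'll push upright first, then leaning back, since the lean can't reach far back.

```bash
cat >> h.py <<'E'
from scipy.spatial.transform import Rotation as Ro
def pose(x,zc,lean):
    "tcp pose with front tip corner of the closed fingers at engraver x, height zc"
    a=np.radians(EY);l=np.radians(lean); ex=np.array([np.cos(a),np.sin(a),0]); ey=np.array([-np.sin(a),np.cos(a),0])
    tz=np.sin(l)*ex-np.array([0,0,np.cos(l)]); tx=np.cross(ey,tz)
    return np.array(eng(x,0,zc))-.182*tz+.010*tx, Ro.from_matrix(np.column_stack([tx,ey,tz])).as_euler('xyz',degrees=True)
E
python3 - <<'E'
from h import *
for lean in(0,10,20,30): print(lean,[x for x in np.arange(-.19,-.01,.01).round(2) if r.inverse_kinematics(*pose(x,.045,lean)) is not None][:1])
def st(n,x=0): q=r.sense(); print(n,x,round(q['clock'],2),np.round(q['tcp_pos'],4),np.round(q['contact_force'],1))
p,o=pose(-.185,.34,0); r.reach(p,o)
r.servo_line(pose(-.185,.036,0)[0],speed=.2); st('behind')
x=-.170; r.servo_line(pose(x,.036,0)[0],speed=.05)
while x<-.078:
    x+=.004; r.servo_line(pose(x,.036,0)[0],speed=.04); f=np.linalg.norm(r.sense()['contact_force'][:2])
    if round(x*1000)%12<4: st('push',round(x,3))
    if f>20: st('STOP',x);break
E
```

```text
0 [np.float64(-0.19)]
10 [np.float64(-0.19)]
20 [np.float64(-0.19)]
30 [np.float64(-0.16)]
behind 0 18.21 [0.4363 0.0191 0.2192] [0.3 0.6 0.3]
push -0.166 18.91 [0.455  0.0178 0.218 ] [-0.7 -0.1  0.1]
push -0.154 19.66 [0.467  0.0169 0.2179] [-1.2  0.6 -0.4]
push -0.142 20.41 [0.479  0.0161 0.218 ] [-0.3  0.3  0.5]
push -0.13 21.16 [0.491  0.0153 0.218 ] [-1.1  0.1 -0.3]
push -0.118 21.91 [0.5029 0.0144 0.218 ] [-0.9 -0.5  1.3]
push -0.106 22.66 [0.5149 0.0136 0.218 ] [-0.6  0.9 -0. ]
push -0.094 23.41 [0.5269 0.0128 0.218 ] [-0.5  0.8  0.4]
push -0.082 24.16 [0.5389 0.0119 0.218 ] [-0.7  0.3  0.2]
```

```bash
python3 - <<'E'
from h import *
def st(n,x=0): q=r.sense(); print(n,round(x,4),round(q['clock'],2),np.round(q['contact_force'],1))
r.servo_line(pose(-.11,.06,0)[0],speed=.15)
r.reach(*pose(-.11,.06,30)); r.servo_line(pose(-.095,.043,30)[0],speed=.1); st('lean')
x=-.080; r.servo_line(pose(x,.043,30)[0],speed=.05); st('near',x)
while x<-.012:
    x+=.003 if x<-.045 else .001; r.servo_line(pose(x,.043,30)[0],speed=.03 if x<-.042 else .015); q=r.sense(); f=-np.dot(q['contact_force'],[np.cos(np.radians(EY)),np.sin(np.radians(EY)),0])
    if x>-.04: print(round(x,4),round(f,1),end='; ')
    if f>8: st('STOP',x);break
st('end',x); snap('wrist','w6'); snap('top','t6'); snap('scene','s6')
E
```

```text
lean 0 25.85 [ 0.7 -0.3  0.2]
near -0.08 26.3 [-0.6  0.3 -0.8]
-0.04 2.1; -0.039 1.7; -0.038 1.7; -0.037 2.0; -0.036 2.2; -0.035 2.0; -0.034 2.3; -0.033 2.0; -0.032 1.9; -0.031 2.5; -0.03 2.1; -0.029 2.3; -0.028 1.2; -0.027 2.7; -0.026 5.0; -0.025 12.4; STOP -0.025 34.05 [-12.3   0.7   5.6]
end -0.025 34.05 [-12.3   0.7   5.6]
```

View pics/w6.png

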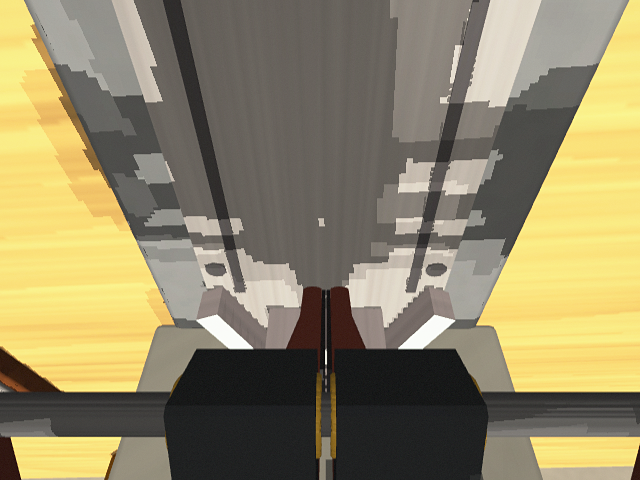

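The push ended with the force rising from 2 to 12 N over 2 mm, with the tail 25 mm before the gantry, so it is home. The view shows the tail face at about (325,320) between the funnel tips at (210,320) and (440,320), evenly centred. I'll press one more millimetre to confirm, then go to the knob.

```bash
cat >> h.py <<'E'
def kn(yaw,tilt=35.):
    a=np.radians(yaw);l=np.radians(tilt); ey=np.array([-np.sin(a),np.cos(a),0]); n=np.array([-np.sin(l)*np.cos(a),-np.sin(l)*np.sin(a),np.cos(l)])
    return n, Ro.from_matrix(np.column_stack([np.cross(ey,-n),ey,-n])).as_euler('xyz',degrees=True)
E
python3 - <<'E'
from h import *
def st(n,x=0): q=r.sense(); print(n,round(x,4),round(q['clock'],2),np.round(q['contact_force'],1))
r.servo_line(pose(-.0242,.043,30)[0],speed=.015); r.wait(.25); st('press')
r.servo_line(pose(-.05,.046,30)[0],speed=.08); snap('wrist','w7')
r.servo_line(pose(-.10,.20,30)[0],speed=.25)
r.let_go()
E_=np.array([.4784,-.3211,.0738]); n,o=kn(16)
p=E_+.10*n+.182*n
print(o,r.inverse_kinematics(p,o)); r.reach(p,o); st('view'); snap('wrist','k1')
print(proj(load('k1'),E_))
# tail yaw/position check from retreat view
E
```

```text
press 0 34.7 [-18.9   1.    9.5]
[ 180.   35. -164.] NoneTraceback (most recent call last):
  File "<stdin>", line 9, in <module>
station.IKError: the arm cannot take that pose within its joint ranges
```

View pics/w7.png

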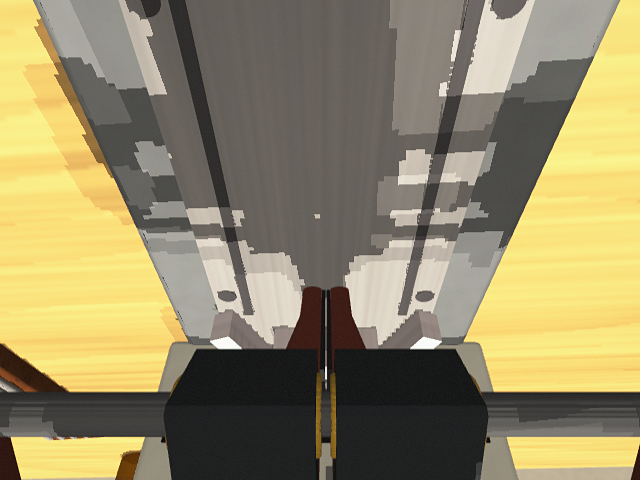

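The pallet stayed in place: its tail is visible at about (325,335) behind the fingers, and the stop is hard at 19 N. The knob view pose was out of reach, so I'll find which poses along its axis can be reached and look from above.

```bash
python3 - <<'E'
from h import *
E_=np.array([.4784,-.3211,.0738])
r.reach([.40,-.29,.30],[180,0,-164]); 
for yaw in(16,196):
  n,_=kn(16); o=kn(16)[1] if yaw==16 else (Ro.from_euler('xyz',kn(16)[1],degrees=True)*Ro.from_euler('z',180,degrees=True)).as_euler('xyz',degrees=True)
  for d in(-.006,.006,.02,.03,.04,.05,.06,.08): 
    q=r.inverse_kinematics(E_+(d+.163)*n,o); print(yaw,d,None if q is None else np.round(q,0))
q=r.sense();print(q['clock'],np.round(q['joints'],0)); s=snap('wrist','k1'); snap('top','t7')
print(proj(s,E_))
im=s['frame'][:,:,::-1].copy(); u,v=proj(s,E_).astype(int); c=im[max(0,v-100):v+100,max(0,u-130):u+130]; print(max(0,u-130),max(0,v-100)); cv2.imwrite('pics/k1c.png',cv2.resize(c,None,fx=3,fy=3)[:600,:800])
E
```

```text
16 -0.006 None
16 0.006 None
16 0.02 None
16 0.03 None
16 0.04 None
16 0.05 None
16 0.06 None
16 0.08 None
196 -0.006 [-55.  -9. 108.  35.  72.  10.]
196 0.006 [-56. -10. 108.  35.  73.  10.]
196 0.02 [-57. -11. 108.  35.  75.  10.]
196 0.03 [-58. -12. 108.  35.  76.  10.]
196 0.04 [-58. -13. 107.  35.  77.  10.]
196 0.05 [-59. -13. 107.  34.  78.  10.]
196 0.06 [-60. -14. 107.  34.  79.  10.]
196 0.08 [-61. -15. 106.  34.  82.  10.]
38.6583 [ -40.  -11.   97.    0.   94. -146.]
[234.34910243 382.71478704]
104 282
```

View pics/k1c.png

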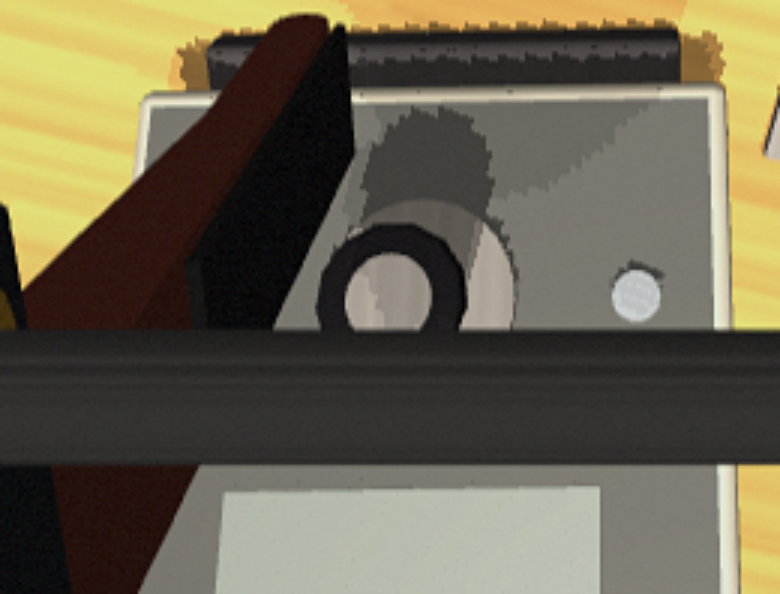

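The knob's end centre is at pixel (234.7,381.7), against a predicted (234.3,382.7), so the knob estimate holds. The flipped wrist can reach it. Now I'll grasp and pull.

```bash
python3 - <<'E'
from h import *
E_=np.array([.4781,-.3211,.0738]); n,o=kn(16.4); o=(Ro.from_euler('xyz',o,degrees=True)*Ro.from_euler('z',180,degrees=True)).as_euler('xyz',degrees=True)
P=lambda d:E_+(d+.163)*n
def st(t): q=r.sense(); print(t,round(q['clock'],2),np.round(q['contact_force'],1),'along n',round(np.dot(q['contact_force'],n),1),round(q['opening'],4))
r.reach(P(.07),o); st('pre')
r.servo_line(P(.02),speed=.15); r.servo_line(P(-.004),speed=.06); st('at')
r.grab(40); st('grab')
if .02<r.sense()['opening']<.032:
    for d in(.003,.006,.009): r.servo_line(P(-.004+d),speed=.04)
    for d in(.010,.011,.012,.0125,.013):
        r.servo_line(P(-.004+d),speed=.02); st('pull %.4f'%d)
        if np.dot(r.sense()['contact_force'],n)<-12: break
    r.wait(.4); st('hold')
snap('wrist','k2')
E
```

```text
pre 41.07 [-0.6 -0.1 -0.1] along n 0.3 0.088
at 42.1 [-0.2  0.2  0. ] along n 0.1 0.0884
grab 43.08 [-1.6  2.   2.3] along n 2.4 0.0265
pull 0.0100 44.08 [ 2.8  2.7 -3.6] along n -4.9 0.0263
pull 0.0110 44.33 [ 3.3  3.9 -2.9] along n -4.8 0.0261
pull 0.0120 44.58 [ 4.1  3.8 -3.4] along n -5.7 0.0261
pull 0.0125 44.83 [ 5.   3.1 -4.7] along n -7.1 0.0265
pull 0.0130 45.08 [ 7.9  2.9 -7.5] along n -10.9 0.026
hold 45.48 [ 8.3  2.9 -7.5] along n -11.2 0.0263
```

The force followed the spring and then rose past 5.5 N to 11 N, so the knob is at its end stop. Next I'll ease it back, let go, retreat and check.

```bash
python3 - <<'E'
from h import *
E_=np.array([.4781,-.3211,.0738]); n,o=kn(16.4)
P=lambda d:E_+(d+.163)*n
r.servo_line(P(-.004),speed=.05); r.let_go(); r.wait(.1)
r.servo_line(P(.07),speed=.15); r.wait(.2); q=r.sense(); print(q['clock'],np.round(q['contact_force'],1))
s=snap('top','t9'); a=load('t7'); x=s['frame'][:,:,::-1]; y=load('top0')['frame'][:,:,::-1]
cv2.imwrite('pics/fin.png',np.hstack([cv2.resize(i[140:290,180:500],(400,188),interpolation=cv2.INTER_CUBIC) for i in(y,x)]))
E
```

```text
47.9333 [ 0.8  0.  -0. ]
```

View pics/fin.png

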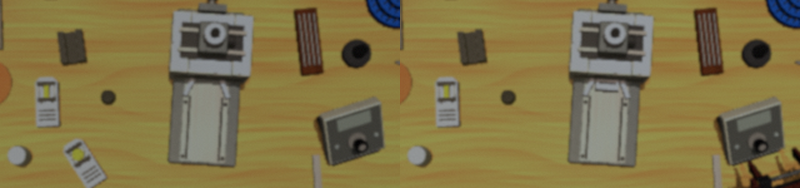

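The before and after views match. The pallet's tail shows in the funnel at (606,86), the knob is back at (760,145), and the bystanders in view have not moved.

```bash
python3 -c "
from station import r
print(r.hand_in())"
```

```text
the job is handed in; nothing more can be done
None
```

I handed the job in at about 48 s: the round medallion's pallet is home against the depth stop, the start knob was pulled fully out and sprang back, and the bystanders in the final view had not moved; the judge's result was not shown.

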